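# Refit the carrying post of the jar caddy

### The arm

A 6-joint arm with a two-finger parallel gripper is mounted at the origin on the work surface. World frame = base frame: x ahead of the robot, y to its left, z up, the work surface at z = 0. Lengths are in m, angles in rad, forces in N, time in s.
With the tool pointing down it reaches from about 0.375 to 0.9 m from the base axis. Payload 3.1 kg.
Tool frame: the origin (TCP) lies on the centre line of the jaws, within the pads' length; the fingertips stand ahead of it and the grasp point (between the pads) lies 3 mm ahead of it (robot.tip_reach is the z of the fingertips in the tool frame, in m); z points along the fingers, y is the line along which they close (so a half turn about z gives the same grasp; the last joint's range is limited). The gripper opens to 87 mm and grips with 3 to 60 N. Pads are 19 mm wide; open, the fingers measure 117 mm over their backs; the gripper's body (75 mm by 190 mm) begins 51 mm behind the grasp point.
Start: joints at [-1.444, 0.527, 1.433, -0, 1.181, -0.178], TCP at [0.188, -0.596, 0.245] pointing down, gripper open.
Joint ranges: [-3.08, 3.08], [-0.75, 2.2], [0.22, 2.44], [-1.43, 4.57], [0, 2.65], [-2.85, 2.85]. Speed limits (rad/s): [2.79, 2.79, 3.14, 3.14, 3.14, 3.14].

### API

Orientations are given as a unit quaternion [x, y, z, w].
In Python, from rig import sensors, eyes, ticket, robot gives the robot as it stands.
- The arm moves only by the tool drive_tool, never from a script. Its argument "deltas" is a list that holds one entry, the list of rows, each a list of 6 numbers: the shift along the tool's x, y, z in mm, then the turn, a rotation vector about the tool's x, y, z in rad. A call has 1 to 8 rows; each row shifts and turns the commanded pose from where the row before left it, along the tool's axes as they then stand; what a row does not reach is not made up. A row lasts 1/12 s, in which the tool goes at most 41.7 mm and 7.16 degrees, less where a joint would pass 70% of its speed; a pose out of reach is approached as far as the arm can. A call is refused whole if a number of a shift passes 41.7 or a number of a turn 0.125, either way. A call with a gripper value outside its range is refused whole. "gripper" is the opening in per cent of the stroke, from 0 (shut) to 100 (fully open), set as the call begins (left out, the last holds). The fingers move at their own pace and stop on an object; "squeeze" is the grip in N (left out, the last holds). Time passes only in rows, so rows that do not move let the fingers close. It gives the time, the measured TCP pose, the force, the opening and the grip force at its end, in the units of the state.
- sensors.get_obs(): the state, without advancing time (a new reading comes with each control period).
- eyes.camera(name): name is "scene" or "top" or "wrist"; returns a dict with "img" (420x560x3 uint8, red, green, blue), "fov_y" (degrees; the focal length in pixels is half the picture's height over the tangent of half this angle, whatever the lens; pixels are square), "cx", "cy" (the principal point, pixels), "D" ([k1, k2, p1, p2, k3] as OpenCV has them; the pictures are not rectified), "xyz" and "attitude" of the camera in the world; the wrist camera has in their place "hand_eye" (4x4, takes a point from camera to tool coordinates, whose origin is the TCP and whose axes are the flange's). Camera axes: x right, y up, looking along -z (the intrinsics and any distortion apply to the point x, -y, -z); pixel columns grow to the right and rows downward; lengths in m; the calibration is good to about 2 mm. A picture is of the moment at which its call begins: read the wrist's pose just before it. There is no depth.
- ticket.hand_in(): hands the job in; it is judged then, once.
The state is a dict: "time": time; "q": joint angles; "joint_velocities": joint speeds; "joint_torque": joint torques, N m; "position": TCP position; "tool_rot": TCP orientation; "ft_force": force on the tool from outside, world axes, zero at the start; "moment": the same for the moment, N m; "grip_width": finger opening in m; "grip_force": force on a finger pad.
Only numpy, scipy, OpenCV 4.12 (cv2) and the standard library are available. Lean on these libraries where they do the work, as an engineer would, in place of code of your own. Each camera call takes 0.05 s, during which the arm holds its last target. There are 200 camera calls.

### The job

The steel jar caddy on the counter is missing its carrying post. Take the post with the wide round flange out of its white stand, and thread it down through the middle holes of both caddy plates, top one first, until the flange rests flat on the top plate; lower it gently rather than letting it drop, then let go. Leave the flangeless muddling stick in the other white stand undisturbed.

Things in the scene. Friction and masses are not known exactly. Their poses are not given: they have to be found in the camera images.
- post_grip (a point): Middle of the black round grip (26 mm diameter, 70 mm long) of the loose upright carrying post, on its axis. Post: 186 mm long, round, about 0.25 kg. From the foot up: steel shaft 14 mm in diameter, then a steel flange 58 mm wide and 6 mm thick with its underside 110 mm above the foot, then the grip. This point is 150 mm above the foot, 36 mm below the top. z points up the post; its yaw means nothing.
- post_foot (a point): Centre of the lower end of the same post's shaft (3 mm chamfer); z up the post. The post stands loosely in a fixed white plastic block, 80 x 80 mm and 60 mm tall, in an upright hole 20 mm wide and 50 mm deep: lift it straight up by more than 50 mm.
- caddy_hole (a point): Centre of the middle hole at the upper face of the top plate (125 mm high) of the fixed steel caddy, z up. Two level plates 110 (x) x 220 (y) x 5 mm, upper faces 65 mm apart, have round 34 mm middle holes one above the other. In the top plate a white-capped jar stands 72 mm to -y, 5 mm proud; the 50 mm opening 72 mm to +y is a jar place, blind below. Post seated: foot 110 mm below this point, clear of the counter.
- muddler_grip (a point): Middle of the black grip of the other upright tool, a muddling stick with the same shaft, grip and length but no flange; this point is 150 mm above its foot. It stands in an identical white block and stays there.
There are look-alikes about, which are no part of the job. Leave any purple look-alike of the part that bears post_grip alone.

How it is judged:
By the outcome, as a careful person would: the job done as asked, in the order asked, and still so for the second after the job is handed in, with the robot touching nothing.
It also fails if it takes over 42 s, if anything falls off the work surface, if the arm or the gripper's body presses on something with over 40 N, if the wrist force passes 120 N, or if a joint passes its speed limit or range.

## Working session

There is one attempt and no reset: what is moved stays moved. The work goes in short steps, Python scripts to look and compute and a tool call to move; the robot and the scene stay as the last step left them, time stands still between calls to the robot, and variables do not carry over. Pictures are saved under pics/ and viewed, at most 10 in all, crops included, and the job is handed in when it is done.

Besides the shell and the picture viewer there is one more tool, called after "Request:" as name([rows], argument=value, ...), one row to a line, values as JSON. drive_tool: Moves the arm, as the interface text tells. Its arguments: {"type":"object","properties":{"deltas":{"type":"array"},"gripper":{"type":"number"},"squeeze":{"type":"number"}},"required":["deltas"]}

```bash
mkdir -p pics; ls; cat > h.py <<'E'
import numpy as np,cv2
from scipy.spatial.transform import Rotation as R
from rig import sensors,eyes,ticket,robot
def shot(n):
    o=sensors.get_obs(); c=eyes.camera(n)
    h,w=c['img'].shape[:2]; f=h/2/np.tan(np.radians(c['fov_y'])/2)
    c['K']=np.array([[f,0,c['cx']],[0,f,c['cy']],[0,0,1]]); c['D']=np.array(c['D'],float)
    if 'hand_eye' in c:
        T=np.eye(4);T[:3,:3]=R.from_quat(o['tool_rot']).as_matrix();T[:3,3]=o['position'];T=T@np.array(c['hand_eye'])
        c['R'],c['t']=T[:3,:3],T[:3,3]
    else:
        a=np.array(c['attitude']); c['R']=a if a.shape==(3,3) else R.from_quat(a).as_matrix(); c['t']=np.array(c['xyz'])
    return c
def ray(c,u,v):
    p=cv2.undistortPoints(np.array([[[u,v]]],float),c['K'],c['D'])[0,0]
    return c['R']@np.array([p[0],-p[1],-1.])
def onz(c,u,v,z):
    d=ray(c,u,v); return c['t']+d*(z-c['t'][2])/d[2]
def proj(c,P):
    q=c['R'].T@(np.array(P)-c['t']); q=q*[1,-1,-1]
    return cv2.projectPoints(q.reshape(1,1,3),np.zeros(3),np.zeros(3),c['K'],c['D'])[0].ravel()
def save(c,n,box=None,s=1):
    i=c['img'][...,::-1]
    if box: i=i[box[1]:box[3],box[0]:box[2]]
    cv2.imwrite('pics/'+n,cv2.resize(i,None,fx=s,fy=s,interpolation=cv2.INTER_CUBIC))
E
python3 - <<'E'
from h import *
for n in('scene','top'):
    c=shot(n); save(c,n+'.png'); print(n,c['fov_y'],c['t'],c['R'][:,2],c['D']); np.savez(n,**{k:c[k] for k in('img','K','D','R','t')})
print(robot.tip_reach,sensors.get_obs())
print(np.array(shot('wrist')['hand_eye']))
E
```

```text
pics
scene 57.56542373181612 [0.95551538 0.06370837 0.70523226] [0.58662758 0.15052004 0.79574607] [-0.00020574  0.          0.          0.          0.        ]
top 54.64811188292846 [ 0.47138183 -0.03653713  0.87148616] [-0.07133509 -0.02382948  0.99716772] [-0.08789011  0.          0.          0.          0.        ]
0.022 {'time': 0.1, 'q': array([-1.44351063e+00,  5.28379308e-01,  1.43380241e+00, -1.03923282e-05,
        1.18136574e+00, -1.78489519e-01]), 'joint_velocities': array([ 0.00232197, -0.00057   , -0.00213287,  0.00112436, -0.00054882,
       -0.00065784]), 'joint_torque': array([-1.12189714e-04, -4.40985703e+01, -1.77151322e+01,  6.34379452e-02,
        5.33634145e-02, -5.67265624e-05]), 'position': array([ 0.18809664, -0.5953705 ,  0.2436567 ]), 'tool_rot': array([ 9.88334664e-01,  1.52294572e-01,  2.02170103e-05, -9.77204106e-04]), 'ft_force': array([-0.5389472 ,  0.00493061,  0.00851903]), 'moment': array([ 0.00639603,  0.04264516, -0.00984731]), 'grip_force': 0.0, 'grip_width': 0.08733751349708542}
[[-1.20829942e-04  9.53480761e-01  3.01453850e-01  8.34288598e-02]
 [ 9.99999927e-01  5.73962795e-06  3.82669881e-04  6.58504670e-04]
 [ 3.63138136e-04  3.01453874e-01 -9.53480692e-01 -1.40488777e-01]
 [ 0.00000000e+00  0.00000000e+00  0.00000000e+00  1.00000000e+00]]
```

View pics/scene.png

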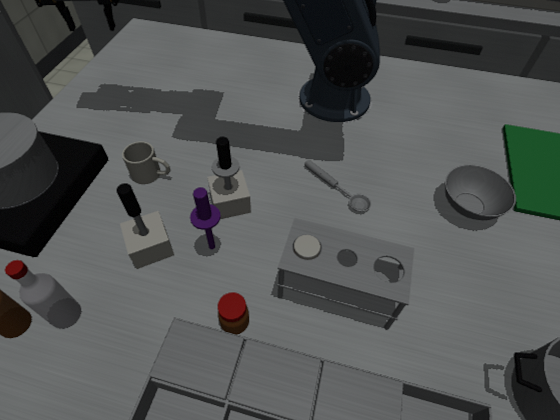

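View pics/top.png

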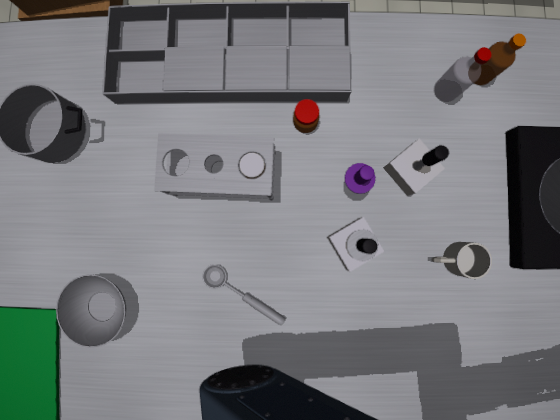

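Scene view: the post with a steel flange has its grip at (224,153). The candidates are that post, the purple look-alike at (202,200) and the flangeless muddler at (127,198). In the top view these are (367,246), (360,178) and (434,155). The caddy middle hole is at scene (347,257) and top (213,163). I choose the black grip with the steel flange.

```bash
python3 - <<'E'
from h import *
L=lambda n:dict(np.load(n+'.npz'))
s,t=L('scene'),L('top')
def blob(c,x0,y0,x1,y1,th):
    g=c['img'][y0:y1,x0:x1].max(2); m=(g<th).astype(np.uint8)
    n,l,st,ce=cv2.connectedComponentsWithStats(m); i=1+np.argmax(st[1:,4]); 
    print(st[i], ce[i]+[x0,y0]); return ce[i]+[x0,y0]
def tri(p,q):
    A=[];b=[]
    for c,u in((s,p),(t,q)):
        d=ray(c,*u);d/=np.linalg.norm(d);M=np.eye(3)-np.outer(d,d);A.append(M);b.append(M@c['t'])
    return np.linalg.lstsq(np.vstack(A),np.hstack(b),rcond=None)[0]
a=blob(s,205,130,240,175,45);b=blob(t,345,230,385,260,45)
P=tri(a,b);print('grip',P, 'z.16:',onz(s,*a,.16),onz(t,*b,.16))
a2=blob(s,110,175,145,225,45);b2=blob(t,415,140,452,170,45);print('mud',onz(s,*a2,.16),onz(t,*b2,.16))
for th in(80,100,120):
    a3=blob(s,333,246,363,268,th);b3=blob(t,200,152,228,177,th);print('hole',onz(s,*a3,.125),onz(t,*b3,.125))
print(onz(t,252,165,.13),onz(t,176,162,.125),onz(s,307,247,.13), 'purple',onz(t,360,178,.1))
big=np.hstack([cv2.resize(s['img'][125:225,190:260],(350,500),interpolation=2),cv2.resize(t['img'][205:285,325:395],(437,500),interpolation=2)])
cv2.imwrite('pics/crop.png',big[...,::-1])
E
```

```text
[ 11   6  16  34 390] [223.46153846 152.37948718]
[ 12   9  20  14 237] [366.52742616 245.32911392]
grip [ 0.45137297 -0.16946897  0.16391716] z.16: [ 0.44768602 -0.17073367  0.16      ] [ 0.45136489 -0.17060973  0.16      ]
[  7   9  27  41 527] [129.70208729 202.0455408 ]
[  0   6  33  23 366] [433.24863388 156.33333333]
mud [ 0.61218571 -0.29083207  0.16      ] [ 0.60933588 -0.29144113  0.16      ]
[  4   3  21  18 293] [346.92832765 257.51535836]
[11  9  7 11 15] [212.93333333 165.2       ]
hole [0.60036574 0.10662108 0.125     ] [0.59719008 0.10746237 0.125     ]
[  0   0  30  22 448] [346.33928571 257.49107143]
[  4   3  19  18 254] [212.87007874 163.11417323]
hole [0.60058972 0.10562598 0.125     ] [0.60113167 0.10766921 0.125     ]
[  0   0  30  22 660] [347.5 256.5]
[  4   2  19  19 281] [213.23131673 163.31316726]
hole [0.5980925  0.10728547 0.125     ] [0.6007557  0.10697959 0.125     ]
[0.59682505 0.03377073 0.13      ] [0.60328743 0.17776451 0.125     ] [0.60107155 0.03555225 0.13      ] purple [ 0.57772554 -0.17031602  0.1       ]
```

View pics/crop.png

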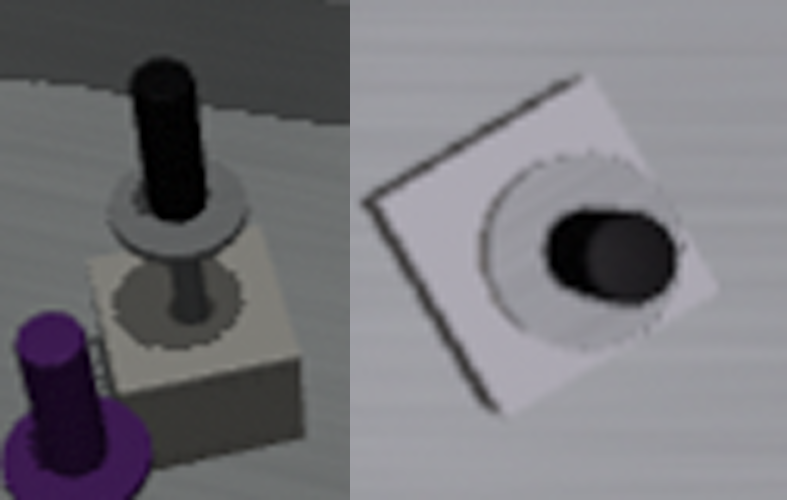

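The crop confirms it: black grip with a wide steel flange in the white stand at about (0.450,-0.170), and the hole at about (0.600,0.107). First I raise the tool and square it to the world axes.

Request:
drive_tool([
  [[0, 0, -20, 0, 0, 0.102], [0, 0, -20, 0, 0, 0.102], [0, 0, -20, 0, 0, 0.102], [20, -30, 0, 0, 0, 0], [20, -35, 0, 0, 0, 0], [20, -35, 0, 0, 0, 0], [20, -35, 0, 0, 0, 0], [20, -35, 0, 0, 0, 0]],
], gripper=100, squeeze=30)

```text
time: 0.82
position: [0.2886, -0.4241, 0.3043]
tool_rot: [1.0, -0.001, -0.0, -0.0]
ft_force: [0.3, 0.2, 0.0]
grip_width: 0.0867
grip_force: 0.0
```

Request:
drive_tool([
  [[22, -35, 0, 0, 0, 0], [22, -35, 0, 0, 0, 0], [22, -35, 0, 0, 0, 0], [22, -35, 0, 0, 0, 0], [22, -35, 0, 0, 0, 0], [22, -35, 0, 0, 0, 0], [10, -20, 0, 0, 0, 0], [0, 0, 0, 0, 0, 0]],
])

```text
time: 1.48
position: [0.4312, -0.1917, 0.3044]
tool_rot: [1.0, 0.003, -0.0, -0.001]
ft_force: [0.0, 0.1, -0.1]
grip_width: 0.0871
grip_force: 0.0
```

```bash
python3 - <<'E'
from h import *
o=sensors.get_obs();print(o['time'],o['position'],o['tool_rot'])
c=shot('wrist');save(c,'w1.png');print(proj(c,[.45,-.17,.196]),proj(c,[.45,-.17,.116]))
np.savez('w1',**{k:c[k] for k in('img','K','D','R','t')})
E
```

```text
1.4833 [ 0.43121879 -0.19173687  0.3043542 ] [ 9.99995675e-01  2.68996113e-03 -8.02998332e-05 -1.18612558e-03]
[260.20505333 197.41953086] [266.25682601 179.23098516]
```

View pics/w1.png

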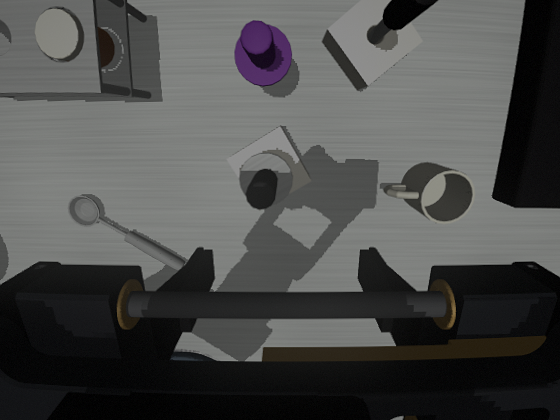

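Wrist view: the grip top is at (262,197) and the flange centre near (266,180), which match the predictions. Next I centre over it, descend and grip.

Request:
drive_tool([
  [[10, -11, 0, 0, 0, 0], [9, -11, 0, 0, 0, 0], [0, 0, 0, 0, 0, 0], [0, 0, 25, 0, 0, 0], [0, 0, 25, 0, 0, 0], [0, 0, 25, 0, 0, 0], [0, 0, 25, 0, 0, 0], [0, 0, 0, 0, 0, 0]],
])

```text
time: 2.2
position: [0.4459, -0.1738, 0.2007]
tool_rot: [1.0, -0.001, -0.004, -0.002]
ft_force: [-0.7, -0.1, -0.3]
grip_width: 0.087
grip_force: 0.0
```

Request:
drive_tool([
  [[0, 0, 15, 0, 0, 0], [0, 0, 15, 0, 0, 0], [0, 0, 9, 0, 0, 0], [0, 0, 0, 0, 0, 0], [0, 0, 0, 0, 0, 0]],
])

```text
time: 2.62
position: [0.4493, -0.1747, 0.166]
tool_rot: [1.0, -0.0, -0.0, 0.0]
ft_force: [-0.9, -0.2, 0.4]
grip_width: 0.0869
grip_force: 0.0
```

Request:
drive_tool([
  [[0, 0, 0, 0, 0, 0], [0, 0, 0, 0, 0, 0], [0, 0, 0, 0, 0, 0], [0, 0, 0, 0, 0, 0], [0, 0, 0, 0, 0, 0], [0, 0, 0, 0, 0, 0], [0, 0, 0, 0, 0, 0], [0, 0, 0, 0, 0, 0]],
], gripper=0, squeeze=30)

```text
time: 3.28
position: [0.4493, -0.174, 0.1656]
tool_rot: [1.0, -0.0, -0.0, -0.0]
ft_force: [-0.3, -0.4, 0.1]
grip_width: 0.0415
grip_force: 0.0
```

Request:
drive_tool([
  [[0, -4, 0, 0, 0, 0], [0, 0, 0, 0, 0, 0], [0, 0, 0, 0, 0, 0], [0, 0, 0, 0, 0, 0], [0, 0, 0, 0, 0, 0], [0, 0, 0, 0, 0, 0], [0, 0, 0, 0, 0, 0]],
])

```text
time: 3.87
position: [0.449, -0.1697, 0.1655]
tool_rot: [1.0, -0.0, -0.0, -0.0]
ft_force: [-0.1, 1.7, 0.3]
grip_width: 0.0256
grip_force: 30.0
```

Gripped: width 25.6 mm at 30 N. Now I lift straight up, slowly at first.

Request:
drive_tool([
  [[0, 0, -5, 0, 0, 0], [0, 0, -12, 0, 0, 0], [0, 0, -20, 0, 0, 0], [0, 0, -20, 0, 0, 0], [0, 0, -20, 0, 0, 0], [0, 0, -25, 0, 0, 0], [0, 0, -25, 0, 0, 0], [0, 0, -25, 0, 0, 0]],
])

```text
time: 4.53
position: [0.4488, -0.1701, 0.3187]
tool_rot: [1.0, -0.0, -0.0, 0.0]
ft_force: [1.2, -1.4, -2.9]
grip_width: 0.0258
grip_force: 30.0
```

Request:
drive_tool([
  [[0, 0, -15, 0, 0, 0], [0, 0, 0, 0, 0, 0], [0, 0, 0, 0, 0, 0], [0, 0, 0, 0, 0, 0]],
])

```text
time: 4.87
position: [0.4484, -0.1696, 0.3313]
tool_rot: [1.0, -0.0, -0.001, -0.001]
ft_force: [-0.3, -0.6, -2.4]
grip_width: 0.0253
grip_force: 30.0
```

```bash
python3 - <<'E'
from h import *
o=sensors.get_obs();print(o['position'],o['ft_force'],o['grip_width'])
s=shot('scene');t=shot('top');w=shot('wrist')
p=o['position']
for n,c in(('s',s),('t',t)): print(n,proj(c,p-[0,0,.153]),proj(c,p-[0,0,.043]),proj(c,p+[0,0,.03]))
cv2.imwrite('pics/lift.png',np.hstack([cv2.resize(s['img'][90:250,160:300],(394,450)),cv2.resize(w['img'][150:370,170:370],(405,450))])[...,::-1])
E
```

```text
[ 0.4483634  -0.16961899  0.33130863] [-0.30438877 -0.57080049 -2.42974477] 0.02532644098783186
s [223.00998131 146.03339929] [217.02227584  99.71025776] [212.09461626  61.58653043]
t [367.97921264 247.41256917] [382.70845055 250.03242709] [395.95559282 252.38264446]
```

View pics/lift.png

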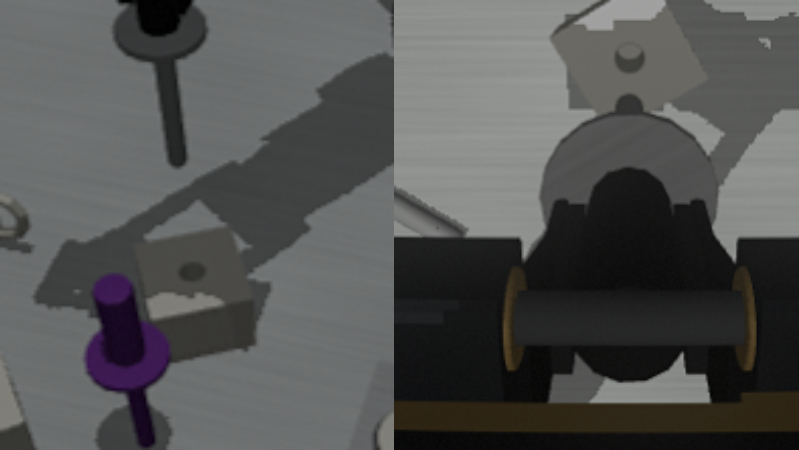

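The post is clear of its stand and hangs vertical, with the foot at scene (223,148) against a predicted (223,146). Now I carry it over the hole.

Request:
drive_tool([
  [[8, -15, 0, 0, 0, 0], [15, -27, 0, 0, 0, 0], [18, -33, 0, 0, 0, 0], [18, -33, 0, 0, 0, 0], [18, -33, 0, 0, 0, 0], [18, -33, 0, 0, 0, 0], [18, -33, 0, 0, 0, 0], [15, -27, 0, 0, 0, 0]],
])

```text
time: 5.68
position: [0.5778, 0.0665, 0.3311]
tool_rot: [1.0, 0.0, -0.001, -0.0]
ft_force: [-0.1, -0.4, -1.3]
grip_width: 0.0251
grip_force: 30.0
```

Request:
drive_tool([
  [[14, -25, 0, 0, 0, 0], [10, -18, 0, 0, 0, 0], [0, 0, 0, 0, 0, 0], [0, 0, 0, 0, 0, 0], [0, 0, 0, 0, 0, 0]],
])

```text
time: 6.1
position: [0.6006, 0.1065, 0.3313]
tool_rot: [1.0, -0.0, -0.001, 0.0]
ft_force: [-1.3, -0.8, -3.1]
grip_width: 0.0255
grip_force: 30.0
```

```bash
python3 - <<'E'
from h import *
o=sensors.get_obs();p=o['position'];print(p,o['ft_force'],o['tool_rot'])
s=shot('scene');w=shot('wrist')
h=[.6,.107,.125]
for n,c in(('s',s),('w',w)): print(n,'foot',proj(c,p-[0,0,.153]),'hole',proj(c,h),'jar',proj(c,[.6,.035,.13]))
np.savez('s2',**{k:s[k] for k in('img','K','D','R','t')});np.savez('w2',**{k:w[k] for k in('img','K','D','R','t')})
cv2.imwrite('pics/over.png',np.hstack([cv2.resize(s['img'][130:330,260:430],(383,450)),cv2.resize(w['img'][80:330,170:390],(396,450))])[...,::-1])
E
```

```text
[0.60058055 0.1065439  0.33125409] [-1.3415707  -0.77304752 -3.12447376] [ 9.99998851e-01 -2.11974304e-05 -1.47266000e-03  3.58618853e-04]
s foot [352.21522409 241.23226467] hole [347.17626894 257.38815773] jar [306.81887055 246.42196589]
w foot [284.85542767 203.98764257] hole [284.58785833 192.09552257] jar [346.04762135 193.0929831 ]
```

View pics/over.png

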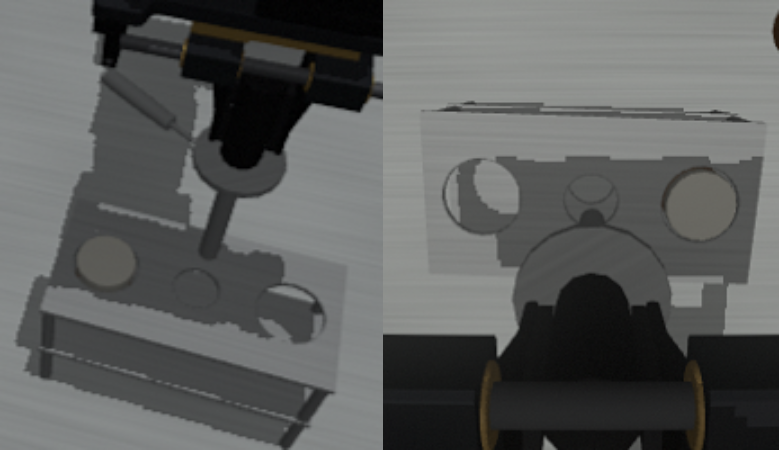

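Foot and hole line up: the hole is at scene (347,258) and wrist (285,190), both as predicted. Now I lower, slowing near the end.

Request:
drive_tool([
  [[0, 0, 10, 0, 0, 0], [0, 0, 12, 0, 0, 0], [0, 0, 12, 0, 0, 0], [0, 0, 12, 0, 0, 0], [0, 0, 12, 0, 0, 0], [0, 0, 12, 0, 0, 0], [0, 0, 5, 0, 0, 0], [0, 0, 0, 0, 0, 0]],
])

```text
time: 6.87
position: [0.6, 0.1062, 0.2557]
tool_rot: [1.0, -0.001, -0.002, 0.0]
ft_force: [0.3, -0.2, -1.4]
grip_width: 0.0255
grip_force: 30.0
```

Request:
drive_tool([
  [[0, 0, 10, 0, 0, 0], [0, 0, 12, 0, 0, 0], [0, 0, 12, 0, 0, 0], [0, 0, 12, 0, 0, 0], [0, 0, 12, 0, 0, 0], [0, 0, 12, 0, 0, 0], [0, 0, 0, 0, 0, 0], [0, 0, 0, 0, 0, 0]],
])

```text
time: 7.53
position: [0.6012, 0.1068, 0.1873]
tool_rot: [1.0, -0.0, -0.0, 0.0]
ft_force: [0.4, -0.1, -1.1]
grip_width: 0.0254
grip_force: 30.0
```

Request:
drive_tool([
  [[0, 0, 3, 0, 0, 0], [0, 0, 3, 0, 0, 0], [0, 0, 2, 0, 0, 0], [0, 0, 2, 0, 0, 0], [0, 0, 1, 0, 0, 0], [0, 0, 1, 0, 0, 0], [0, 0, 0, 0, 0, 0], [0, 0, 0, 0, 0, 0]],
])

```text
time: 8.2
position: [0.6013, 0.1069, 0.1755]
tool_rot: [1.0, -0.0, 0.0, -0.0]
ft_force: [0.6, -0.7, -1.9]
grip_width: 0.0256
grip_force: 30.0
```

Passing freely with no contact; I creep on down to contact.

Request:
drive_tool([
  [[0, 0, 1, 0, 0, 0], [0, 0, 1, 0, 0, 0], [0, 0, 1, 0, 0, 0], [0, 0, 0.5, 0, 0, 0], [0, 0, 0.5, 0, 0, 0], [0, 0, 0, 0, 0, 0], [0, 0, 0, 0, 0, 0]],
])

```text
time: 8.78
position: [0.6013, 0.1069, 0.1715]
tool_rot: [1.0, -0.0, -0.0, 0.0]
ft_force: [-0.4, 0.4, -2.6]
grip_width: 0.0257
grip_force: 30.0
```

Request:
drive_tool([
  [[0, 0, 0.5, 0, 0, 0], [0, 0, 0, 0, 0, 0], [0, 0, 0.5, 0, 0, 0], [0, 0, 0, 0, 0, 0], [0, 0, 0, 0, 0, 0]],
])

```text
time: 9.2
position: [0.6013, 0.1069, 0.1706]
tool_rot: [1.0, -0.0, -0.0, 0.0]
ft_force: [-0.1, 0.5, -2.6]
grip_width: 0.0256
grip_force: 30.0
```

Request:
drive_tool([
  [[0, 0, 0.5, 0, 0, 0], [0, 0, 0, 0, 0, 0], [0, 0, 0.5, 0, 0, 0], [0, 0, 0, 0, 0, 0], [0, 0, 0, 0, 0, 0]],
])

```text
time: 9.62
position: [0.6014, 0.107, 0.1705]
tool_rot: [1.0, -0.0, 0.0, 0.0]
ft_force: [-3.7, -0.4, 4.1]
grip_width: 0.0254
grip_force: 30.0
```

Contact is at z = 0.1705, as predicted, so the flange is on the plate. I ease the grip and open.

Request:
drive_tool([
  [[0, 0, 0, 0, 0, 0], [0, 0, 0, 0, 0, 0], [0, 0, 0, 0, 0, 0]],
], squeeze=4)

```text
time: 9.87
position: [0.6014, 0.107, 0.1704]
tool_rot: [1.0, -0.0, 0.0, 0.0]
ft_force: [-2.4, 0.1, 5.2]
grip_width: 0.0261
grip_force: 4.0
```

Request:
drive_tool([
  [[0, 0, 0, 0, 0, 0], [0, 0, 0, 0, 0, 0], [0, 0, 0, 0, 0, 0], [0, 0, 0, 0, 0, 0], [0, 0, 0, 0, 0, 0], [0, 0, 0, 0, 0, 0], [0, 0, 0, 0, 0, 0], [0, 0, 0, 0, 0, 0]],
], gripper=80)

```text
time: 10.53
position: [0.6014, 0.1069, 0.1695]
tool_rot: [1.0, -0.0, 0.0, -0.0]
ft_force: [-0.4, -1.3, 0.1]
grip_width: 0.0666
grip_force: 0.0
```

Request:
drive_tool([
  [[0, 0, -5, 0, 0, 0], [0, 0, -15, 0, 0, 0], [0, 0, -25, 0, 0, 0], [0, 0, -25, 0, 0, 0], [0, 0, -25, 0, 0, 0], [-25, 0, -25, 0, 0, 0], [-35, 0, 0, 0, 0, 0], [-35, 0, 0, 0, 0, 0]],
])

```text
time: 11.2
position: [0.5069, 0.1068, 0.2917]
tool_rot: [1.0, -0.0, 0.003, 0.0]
ft_force: [-0.4, -1.0, 0.0]
grip_width: 0.0698
grip_force: 0.0
```

Request:
drive_tool([
  [[0, 0, 0, 0, 0, 0], [0, 0, 0, 0, 0, 0], [0, 0, 0, 0, 0, 0]],
])

```text
time: 11.45
position: [0.5072, 0.107, 0.2904]
tool_rot: [1.0, -0.0, 0.001, 0.0]
ft_force: [-0.4, 0.2, -0.1]
grip_width: 0.07
grip_force: 0.0
```

```bash
python3 - <<'E'
from h import *
o=sensors.get_obs();print(o['position'],o['ft_force'])
s=shot('scene');w=shot('wrist')
cv2.imwrite('pics/done.png',np.hstack([cv2.resize(s['img'][130:340,100:430],(440,280)),cv2.resize(w['img'],(350,280))])[...,::-1])
h=np.array([.6,.107,.125])
for n,c in(('s',s),('w',w)): print(n,proj(c,h+[0,0,.006]),proj(c,h+[0,0,.076]))
cv2.imwrite('pics/done2.png',cv2.resize(s['img'][180:330,265:425],(640,600),interpolation=2)[...,::-1])
E
```

```text
[0.50724778 0.10695262 0.29042909] [-0.39935201  0.17062775 -0.1425972 ]
s [347.74657025 255.6474183 ] [355.06702104 233.30286145]
w [285.14311629 109.74463273] [284.92912028 106.77337212]
```

View pics/done.png

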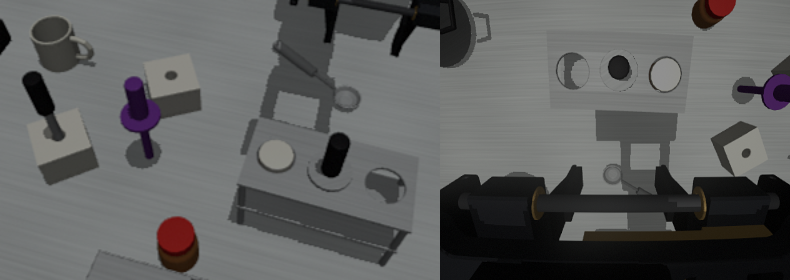

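View pics/done2.png

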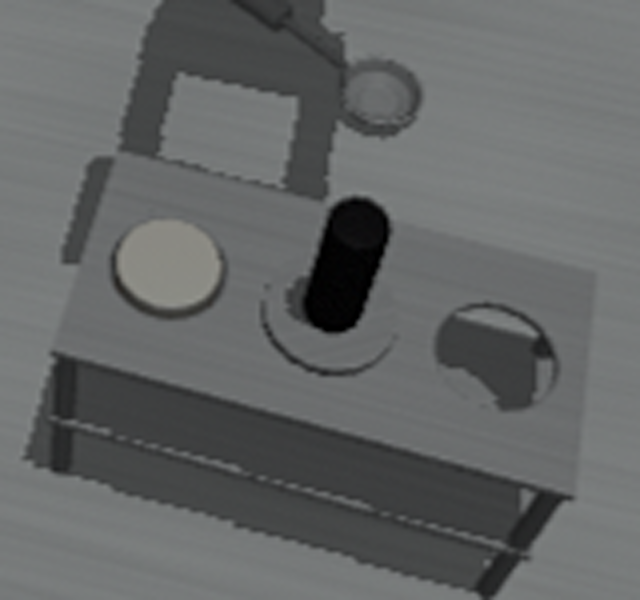

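The post stands upright, its flange flat on the top plate at scene (347,256) and its grip top at (355,233), as predicted. The muddler and the purple piece have not moved.

```bash
python3 -c "
from rig import ticket;print(ticket.hand_in())"
```

```text
the job is handed in; nothing more can be done
None
```

The flanged post is threaded through both caddy plates with its flange flat on the top plate and released; the muddling stick and purple look-alike were left alone, and I handed the job in at about 11.5 s (no verdict was returned).

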